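Step a drill-driver's torque collar up four clicks

TASK

The cordless drill-driver lying on the bench needs more torque for the next screws: with a fingertip, roll its ribbed torque collar (the lugged ring just behind the chuck) up by exactly four clicks from where it stands, the top of the collar moving towards the pistol-grip side, and leave it resting in the fourth click. Push the lugs gently from outside; do not take the collar between the fingers, lift the drill or shove it about, and leave the other things on the bench where they are.

Things in the scene. Friction and masses are not known exactly. Their poses are not given: they have to be found in the camera images.
- drill: Cordless drill-driver, 1.6 kg, loose, lying on its side on the bench. Origin: on the bench straight below the middle of the torque collar. z up; the nose points to -y, the pistol grip lies to -x. Spindle axis level, along y, 34 mm up. Along y: bit and chuck (41 mm across) -88 to -17 mm, collar -14 to 14, motor shell (64 mm across; bumpers up to 68 mm above the bench) 20 to 130
- collar (a joint): Collar's turn from where it stands at the start, rad: reads 0 then, resting in a click-stop, and grows as its top moves towards the grip (drill -x). Click-stops every 15 deg (0.262), 12 more upwards and 4 back. A click takes about 0.09 N m (3 N at a lug), most at once, fading to nothing half-way to the next stop; then the collar snaps on by itself into that stop and stays
- collar_centre (a point): Middle of the torque collar, on the spindle axis, 34 mm above the bench. The collar is a grey plastic ring 50 mm in diameter, 28 mm long, with eight equal lugs 45 deg apart: each 5.5 mm proud (crest 30.5 mm from the axis), 5 mm wide, 19 mm long (drill y -13.5 to 5.5 mm). Its frame turns with the collar
- collar_lug (a point): Middle of the crest of one of the eight lugs, 30.5 mm from the axis, at drill y = -4 mm. At the start it stands 37.5 deg from straight up, on the side away from the grip; it turns with the collar, and the other lugs follow every 45 deg all round
- drill_foot (a point): Centre of the drill's battery (44 x 112 x 68 mm high, drill x -183 to -139, y 10 to 122 mm), 34 mm above the bench; the grip, 36 mm thick, joins it to the motor shell
- spare_battery: Spare battery pack, 112 x 68 x 56 mm high, loose, standing on the bench; origin under its centre. To be left alone
- bit_rack: Small black block 50 x 110 x 24 mm with ten upright screw bits up to 58 mm high, loose; origin under its centre. To be left alone
- parts_bin: Open blue bin 120 x 170 x 65 mm high with brackets in it, loose; origin under its centre. To be left alone
- screwdriver: Hand screwdriver lying on the bench, loose, 200 mm long, its handle 26 mm thick, along its x axis (tip to +x); origin under its middle. To be left alone

How it is judged:
At the end, for the whole second after the job is handed in: The collar rests in the fourth click-stop above the one it started in (60 deg on, within 6 deg), and the drill lies flat about where it was: collar within 25 mm, battery within 35 mm (value of joint collar between 0.94 and 1.15 rad and velocity of joint collar between -0.1 and 0.1 rad/s and distance of collar_centre from where it was at the start of the episode below 0.025 m and distance of drill_foot from where it was at the start of the episode below 0.035 m and angle between drill's own z axis and vertical below 0.08 rad); the robot touches nothing.
It fails at once if the drill was lifted or tipped (height (world z) of collar_centre above 0.046 m or height (world z) of drill_foot above 0.049 m or angle between drill's own z axis and vertical above 0.15 rad).
It fails at once if the drill was shoved more than 25 mm at the collar or 35 mm at the battery (distance of collar_centre from where it was at the start of the episode above 0.025 m or distance of drill_foot from where it was at the start of the episode above 0.035 m).
It fails at once if the collar was taken between the fingers instead of being pushed from outside (distance between the grasp point and collar_centre below 0.032 m).
It fails at once if the collar was squeezed or pressed with more than 35 N (contact force between the fingers and collar above 35 N).
It fails at once if another thing on the bench was moved more than 20 mm (distance of any of spare_battery, bit_rack, parts_bin, screwdriver from where it was at the start of the episode above 0.02 m).
It also fails if it takes over 45 s, if anything falls off the work surface, if the arm or the gripper's body presses on something with over 40 N, if the wrist force passes 120 N, or if a joint passes its speed limit or range.

ROBOT

A 6-joint arm with a two-finger parallel gripper is mounted at the origin on the work surface. World frame = base frame: x ahead of the robot, y to its left, z up, the work surface at z = 0. Lengths are in m, angles in rad, forces in N, time in s.
With the tool pointing down it reaches from about 0.35 to 0.85 m from the base axis. Payload 8.1 kg.
Tool frame: the origin (TCP) lies midway between the tips of the shut fingers; the grasp point (between the pads) lies 19 mm behind it (robot.grip_point_offset is the distance from the TCP to the grasp point, in m); z points along the fingers, y is the line along which they close (so a half turn about z gives the same grasp; the last joint's range is limited). The gripper opens to 93 mm and grips with 3 to 60 N. Pads are 15 mm wide; open, the fingers measure 128 mm over their backs; the gripper's body (75 mm by 188 mm) begins 65 mm behind the grasp point.
Start: joints at [-1.367, 0.13, 1.488, -0, 1.523, -0.085], TCP at [0.171, -0.575, 0.219] pointing down, gripper open.
Joint ranges: [-2.96, 2.96], [-0.89, 2.26], [0.02, 2.5], [-1.34, 4.48], [0, 2.73], [-2.66, 2.66]. Speed limits (rad/s): [2.39, 2.39, 2.79, 3.14, 3.14, 3.14].

INTERFACE

Orientations are given as a rotation vector (axis times angle).
In Python, from plant import robot, read_camera, job gives the robot as it stands.
- The arm moves only by the shell command python3 -m inch 'ROWS' [FORCE]. ROWS is JSON, one flat list of numbers, 5 for each row, row after row: the shift along the world's x, y, z in mm, then the turn about the world's z in degrees, then the opening in per cent of the stroke, from 0 (shut) to 100 (fully open). In form: [dx, dy, dz, yaw, hand, dx, dy, dz, yaw, hand, ...]. A call has 1 to 10 rows; each row is the pose to reach, as a shift and turn from the pose commanded when the call began; what a row does not reach only later rows make up. A row lasts 1/12 s, in which the tool goes at most 41.7 mm and 7.16 degrees, less where a joint would pass 70% of its speed; a pose out of reach is approached as far as the arm can. A call with a gripper value outside its range is refused whole. The fingers move at their own pace and stop on an object; FORCE is the grip in N (left out, the last holds). Time passes only in rows, so rows that repeat a pose let the fingers close. It gives the time, the measured TCP pose, the force, the opening and the grip force at its end, in the units of the state.
- robot.read_state(): the state, without advancing time (a new reading comes with each control period).
- read_camera(name): name is "scene" or "top"; returns a dict with "image" (420x560x3 uint8, blue, green, red), "K" (3x3 intrinsics, pixels), "extrinsics" (4x4, takes a point from world to camera coordinates). Camera axes: x right, y down, z forward; pixel columns grow to the right and rows downward; lengths in m; the calibration is good to about 2 mm. A picture is of the moment at which its call begins. There is no depth.
- job.close_job(): hands the job in; it is judged then, once.
The state is a dict: "t": time; "q": joint angles; "dq": joint speeds; "joint_torque": joint torques, N m; "tool_pos": TCP position; "orientation": TCP orientation; "force": force on the tool from outside, world axes, zero at the start; "wrist_torque": the same for the moment, N m; "opening": finger opening in m; "gripper_force": force on a finger pad.
Only numpy, scipy, OpenCV 4.12 (cv2) and the standard library are available. Lean on these libraries where they do the work, as an engineer would, in place of code of your own. Each camera call takes 0.05 s, during which the arm holds its last target. There are 200 camera calls.

## Working session

There is one attempt and no reset: what is moved stays moved. The work goes in short steps, Python scripts to look and compute and a shell command to move; the robot and the scene stay as the last step left them, time stands still between calls to the robot, and variables do not carry over. Pictures are saved under pics/ and viewed, at most 10 in all, crops included, and the job is handed in when it is done.

```bash
mkdir -p pics
python3 - <<'E'
from plant import robot, read_camera
import cv2
for n in("scene","top"):
    c=read_camera(n); cv2.imwrite(f"pics/{n}0.png",c["image"]); print(c["K"].tolist(),c["extrinsics"].round(4).tolist())
s=robot.read_state(); print(s["t"],s["tool_pos"],s["orientation"],s["opening"],s["force"])
E
```

```text
[[495.4889393509288, 0.0, 275.64830191690874], [0.0, 495.4889393509288, 210.12775515031407], [0.0, 0.0, 1.0]] [[0.7661, 0.6427, 0.0041, -0.4812], [0.5089, -0.6026, -0.6147, -0.2211], [-0.3926, 0.473, -0.7887, 1.3745], [0.0, 0.0, 0.0, 1.0]]
[[469.0336306341782, 0.0, 284.4486269297538], [0.0, 469.0336306341782, 204.07911876475742], [0.0, 0.0, 1.0]] [[0.0715, -0.9974, 0.0005, 0.0143], [-0.9716, -0.0697, -0.2263, 0.5867], [0.2257, 0.0157, -0.9741, 1.2967], [0.0, 0.0, 0.0, 1.0]]
0.1 [ 0.17080812 -0.57466533  0.21771941] [-3.10732419e+00 -4.51815226e-01  1.18144161e-04] 0.09293187778275872 [-0.16677292  0.08666221  0.31920393]
```

View pics/scene0.png

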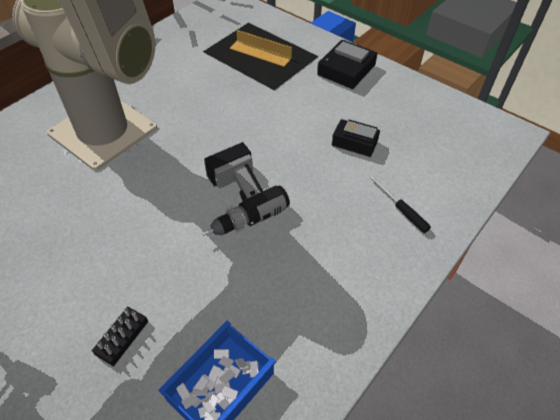

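View pics/top0.png

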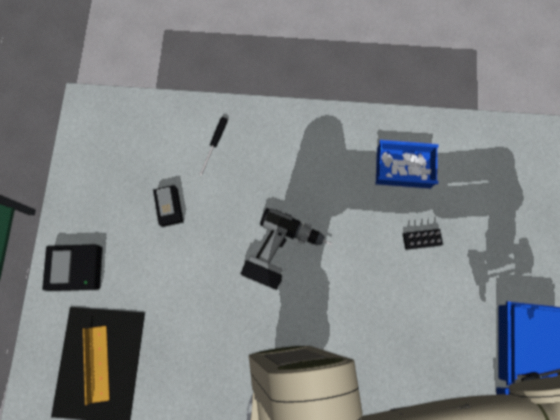

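The drill lies at about (250,205) in scene and (290,235) in top. The nose is to the right in top, the battery is at (262,273), and the bench around the drill is clear. Next I'll enlarge both views.

Run:
```python
import cv2,numpy as np
a=cv2.imread("pics/scene0.png")[135:245,195:300]; b=cv2.imread("pics/top0.png")[195:295,235:335]
a=cv2.resize(a,(400,419),interpolation=cv2.INTER_CUBIC); b=cv2.resize(b,(400,419),interpolation=cv2.INTER_CUBIC)
cv2.imwrite("pics/crop0.png",np.hstack([a,b]))
```

```text
(no output)
```

View pics/crop0.png

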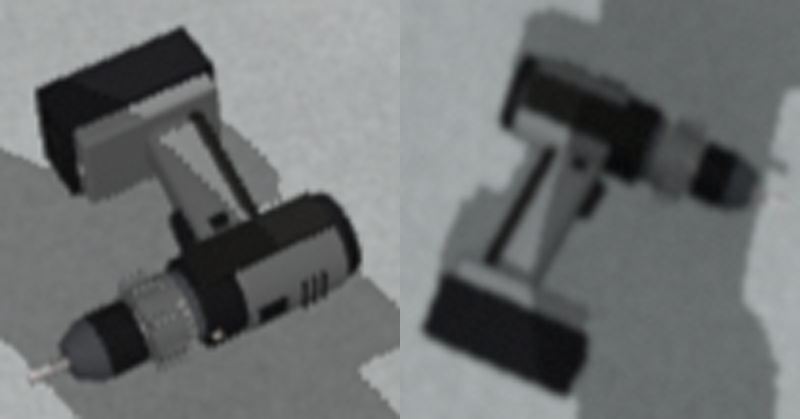

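The crop shows the collar centred near scene (238.6,217.9) and top (304,233). The bit tip is near scene (204.2,234.2) and top (332,235). The battery's top face corners are visible in top.

```bash
cat > h.py <<'E'
import numpy as np
from plant import read_camera
K={};E={}
for n in("scene","top"):
    c=read_camera(n);K[n]=c["K"];E[n]=c["extrinsics"]
def ray(n,p):
    R=E[n][:3,:3];C=-R.T@E[n][:3,3];return C,R.T@np.linalg.inv(K[n])@[p[0],p[1],1]
def plane(n,p,z):
    C,d=ray(n,p);return C+d*(z-C[2])/d[2]
def tri(a,b):
    A=[];B=[]
    for n,p in(("scene",a),("top",b)):
        C,d=ray(n,p);d=d/np.linalg.norm(d);M=np.eye(3)-np.outer(d,d);A.append(M);B.append(M@C)
    return np.linalg.lstsq(np.vstack(A),np.hstack(B),rcond=None)[0]
def proj(n,P):
    q=K[n]@(E[n][:3,:3]@P+E[n][:3,3]);return q[:2]/q[2]
E
python3 - <<'E'
from h import *
np.set_printoptions(precision=4,suppress=True)
print("collar",tri((238.6,217.9),(304,233.2)),"bit",tri((204.2,234.2),(332,235)))
tc=lambda x,y:(235+(x-400)/4,195+y/4.19)
sc=lambda x,y:(195+x/3.81,135+y/3.81)
for p in((440,275),(587,332),(572,393),(425,330)):print("bat",plane("top",tc(*p),.068))
print("collar top z=.034",plane("top",tc(676,160),.034),"bit",plane("top",tc(785,166),.034), plane("scene",sc(35,378),.034))
for p in((37,90),(183,28),(215,77),(72,133)):print("batS",plane("scene",sc(*p),.068))
E
```

```text
collar [ 0.5115 -0.0025  0.0352] bit [ 0.5026 -0.0896  0.0596]
bat [0.4123 0.1557 0.068 ]
bat [0.3817 0.0493 0.068 ]
bat [0.3408 0.0568 0.068 ]
bat [0.3749 0.1629 0.068 ]
collar top z=.034 [ 0.5085 -0.0068  0.034 ] bit [ 0.5099 -0.0869  0.034 ] [ 0.4858 -0.0815  0.034 ]
batS [0.3456 0.0654 0.068 ]
batS [0.3792 0.1681 0.068 ]
batS [0.4254 0.1482 0.068 ]
batS [0.3891 0.0531 0.068 ]
```

```bash
python3 -m inch '[376,550,0,-34.5,0,376,550,0,-34.5,0,376,550,0,-34.5,0,376,550,0,-34.5,0,376,550,0,-34.5,0,376,550,0,-34.5,0,376,550,0,-34.5,0,376,550,0,-34.5,0,376,550,0,-34.5,0,376,550,0,-34.5,0]' 5
python3 - <<'E'
from plant import robot
s=robot.read_state();print(s["tool_pos"],s["orientation"],s["q"])
E
```

```text
t: 1.03
tool_pos: [0.4049, -0.232, 0.2187]
orientation: [3.103, -0.491, 0.001]
force: [0.1, -0.6, 0.3]
opening: 0.0311
gripper_force: 0.0
[ 0.40487185 -0.23204982  0.21872315] [ 3.10285103e+00 -4.90601120e-01  6.00797886e-04] [-6.30376381e-01 -2.38738081e-01  1.84385165e+00  2.10672024e-07
  1.53604939e+00  1.25404961e+00]
```

```bash
python3 -m inch '[141,206,0,0,0,141,206,0,0,0,141,206,0,0,0,141,206,0,0,0,141,206,0,0,0,141,206,0,0,0,141,206,-60,0,0,141,206,-100,0,0,141,206,-100,0,0,141,206,-100,0,0]'
python3 - <<'E'
from plant import robot
from h import *
import cv2
s=robot.read_state();print(s["orientation"],s["force"])
C=np.array([.511,-.005,.034]);x=np.array([.951,-.309,0]);y=np.array([.309,.951,0]);z=np.array([0,0,1])
out=[]
for n,w in(("scene",(195,135,105,110)),("top",(235,195,105,110))):
    im=read_camera(n)["image"];im=cv2.imread(f"pics/{n}0.png") if n=="scene" else im
    X,Y,W,H=w;k=5.4
    im=cv2.resize(im[Y-30:Y+H-20,X-10:X+W-35],None,fx=k,fy=k,interpolation=cv2.INTER_CUBIC) if 0 else cv2.resize(im[Y:Y+H,X:X+W],(400,419),interpolation=cv2.INTER_CUBIC)
    f=lambda P:tuple(int(v) for v in (proj(n,P)-[X,Y]+.5)*[400/W,419/H])
    for yy in(-.088,-.0135,.014,.020,.13):
        P=C+y*yy;r=.025 if abs(yy)<.015 else .032 if yy>0 else .003
        cv2.circle(im,f(P),2,(0,0,255),-1);cv2.line(im,f(P-x*r),f(P+x*r),(0,255,255),1)
    for P in((-.183,.010),(-.183,.122),(-.139,.122),(-.139,.01)):cv2.circle(im,f(C+x*P[0]+y*P[1]+z*.034),3,(0,255,0),-1)
    out.append(im)
cv2.imwrite("pics/ov.png",np.hstack(out))
E
```

```text
t: 1.87
tool_pos: [0.5411, -0.0269, 0.1125]
orientation: [3.103, -0.489, -0.016]
force: [-0.1, -0.2, -0.6]
opening: 0.0006
gripper_force: 0.0
[-3.10309927e+00  4.90193712e-01  2.15244150e-03] [-0.12387471 -0.25061757  0.5487262 ]
```

View pics/ov.png

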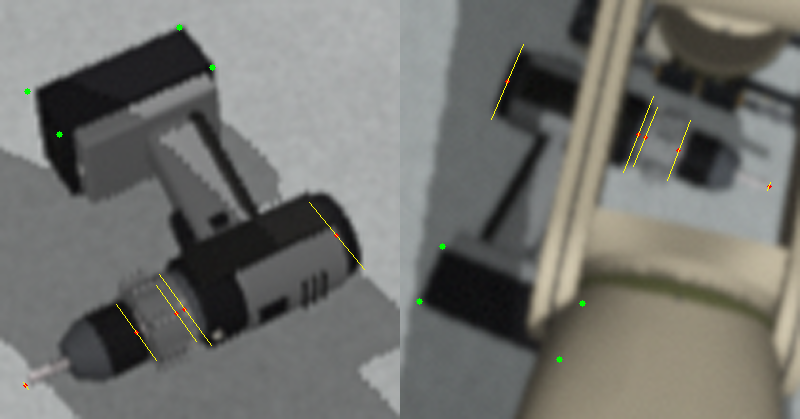

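The overlay agrees with the pictures to about 2–4 mm: bit tip at top (769,186), battery corners and shell rear all match. The fingers are just off the +x side of the collar, so I'll descend.

```bash
python3 -m inch '[0,0,-20,0,0,0,0,-40,0,0,0,0,-55,0,0,0,0,-55,0,0,0,0,-55,0,0,0,0,-55,0,0,0,0,-55,0,0]'; python3 -m inch '[0,0,-3,0,0,0,0,-3,0,0,0,0,-3,0,0,0,0,-3,0,0,0,0,-3,0,0]'
```

```text
t: 2.65
tool_pos: [0.547, -0.0283, 0.0661]
orientation: [-3.103, 0.49, -0.006]
force: [0.4, 0.1, 0.6]
opening: 0.0005
gripper_force: 0.0
t: 3.07
tool_pos: [0.5453, -0.0279, 0.0607]
orientation: [-3.103, 0.49, -0.0]
force: [-0.5, 0.7, 0.4]
opening: 0.0006
gripper_force: 0.0
```

```bash
python3 -m inch '[0,0,-4,0,0,0,0,-4,0,0,0,0,-4,0,0,0,0,-4,0,0]'|sed -n '1,2p;4p'; for i in 1 2 3; do python3 -m inch '[-1,0.3,0,0,0,-1.9,0.6,0,0,0,-1.9,0.6,0,0,0]'|sed -n '1,2p;4p'; done
```

```text
t: 3.4
tool_pos: [0.5451, -0.0279, 0.0565]
force: [0.3, -0.5, -0.0]
t: 3.65
tool_pos: [0.5432, -0.0273, 0.0567]
force: [0.0, -0.2, 0.2]
t: 3.9
tool_pos: [0.5413, -0.0267, 0.0567]
force: [0.6, -0.5, 0.1]
t: 4.15
tool_pos: [0.5393, -0.0261, 0.0566]
force: [-0.2, 0.6, 0.2]
```

```bash
for i in 1 2 3 4; do python3 -m inch '[-0.5,0.15,0,0,0,-1,0.3,0,0,0,-1,0.3,0,0,0]'|sed -n '1,2p;4p'; done
```

```text
t: 4.4
tool_pos: [0.5385, -0.0258, 0.0567]
force: [0.0, 0.4, -0.8]
t: 4.65
tool_pos: [0.5375, -0.0255, 0.0566]
force: [-0.5, 0.1, -0.4]
t: 4.9
tool_pos: [0.5364, -0.0252, 0.0566]
force: [0.1, -1.2, -0.7]
t: 5.15
tool_pos: [0.5354, -0.0249, 0.0566]
force: [-0.2, 0.5, -1.0]
```

```bash
for i in 1 2 3 4; do python3 -m inch '[-0.5,0.15,0,0,0,-1,0.3,0,0,0,-1,0.3,0,0,0]'|sed -n '1,2p;4p'; done
```

```text
t: 5.4
tool_pos: [0.5344, -0.0246, 0.0566]
force: [0.1, -0.1, 1.2]
t: 5.65
tool_pos: [0.5335, -0.0243, 0.0566]
force: [0.2, -0.1, 0.2]
t: 5.9
tool_pos: [0.5329, -0.0241, 0.0569]
force: [2.4, -0.8, 0.0]
t: 6.15
tool_pos: [0.5323, -0.0239, 0.0572]
force: [4.4, -1.0, 0.9]
```

Contact came right at the crest corner, since z = 57 mm is as high as the flank reaches. I'll back off and go in lower.

```bash
python3 -m inch '[4,-1.3,0,0,0,4,-1.3,0,0,0,4,-1.3,-3,0,0,4,-1.3,-3,0,0,4,-1.3,-3,0,0]'|sed -n '1,2p;4p'; python3 -m inch '[-1,0.3,0,0,0,-2,0.6,0,0,0,-2,0.6,0,0,0]'|sed -n '1,2p;4p';for i in 1 2 3 4; do python3 -m inch '[-0.5,0.15,0,0,0,-1,0.3,0,0,0,-1,0.3,0,0,0]'|sed -n '1,2p;4p'; done
```

```text
t: 6.57
tool_pos: [0.5348, -0.0249, 0.0529]
force: [-0.3, -0.4, -0.6]
t: 6.82
tool_pos: [0.5334, -0.0244, 0.0536]
force: [0.1, 0.1, -0.1]
t: 7.07
tool_pos: [0.5329, -0.0242, 0.0539]
force: [1.6, -1.1, -1.0]
t: 7.32
tool_pos: [0.5323, -0.024, 0.0542]
force: [4.3, -0.9, 0.5]
t: 7.57
tool_pos: [0.5316, -0.0239, 0.0545]
force: [4.3, -1.3, 2.3]
t: 7.82
tool_pos: [0.5312, -0.0237, 0.0548]
force: [5.6, -3.5, 1.2]
```

```bash
for i in 1 2 3 4; do python3 -m inch '[-0.5,0.15,0.3,0,0,-1,0.3,0.6,0,0,-1,0.3,0.6,0,0]'|sed -n '1,2p;4p'; done
```

```text
t: 8.07
tool_pos: [0.5299, -0.0233, 0.0554]
force: [3.7, -1.9, 2.8]
t: 8.32
tool_pos: [0.5271, -0.0225, 0.0548]
force: [1.4, -1.0, 1.0]
t: 8.57
tool_pos: [0.5262, -0.0222, 0.0552]
force: [3.3, -1.4, 1.0]
t: 8.82
tool_pos: [0.5253, -0.0219, 0.0558]
force: [3.7, -1.4, -1.0]
```

```bash
python3 -m inch '[0,0,1,0,0,0,0,2,0,0,0,0,2,0,0]'|sed -n '1,2p;4p'
python3 - <<'E'
from plant import read_camera
import cv2
a=cv2.imread("pics/scene0.png")[180:245,195:265];b=read_camera("scene")["image"][180:245,195:265]
import numpy as np
cv2.imwrite("pics/c1.png",np.hstack([cv2.resize(i,(400,371),interpolation=cv2.INTER_CUBIC) for i in(a,b)]))
E
```

```text
t: 9.07
tool_pos: [0.5251, -0.022, 0.0579]
force: [1.9, -0.9, -1.6]
```

View pics/c1.png

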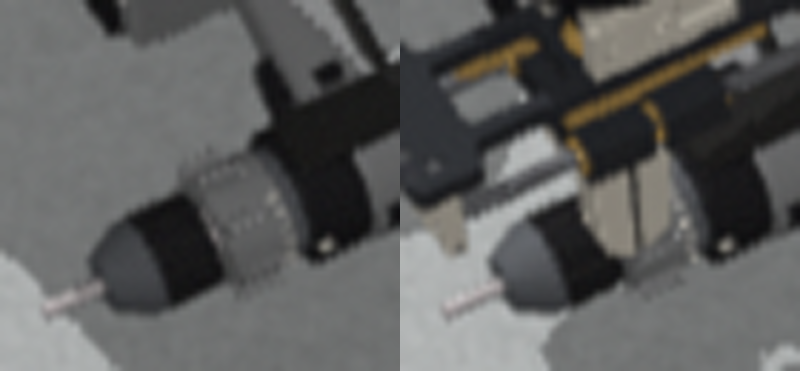

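The drill hasn't moved, and the tapered tips sit on the collar's outer side against a lug. The sawtooth in the force reads as one click passed, so I'll push on.

```bash
for i in 1 2 3 4 5; do python3 -m inch '[-0.5,0.15,0.15,0,0,-1,0.3,0.3,0,0,-1,0.3,0.3,0,0]'|sed -n '1,2p;4p'; done
```

```text
t: 9.37
tool_pos: [0.5243, -0.0217, 0.0583]
force: [2.0, -0.1, -0.6]
t: 9.62
tool_pos: [0.5232, -0.0213, 0.0587]
force: [-0.2, -0.2, 0.8]
t: 9.87
tool_pos: [0.5223, -0.021, 0.0589]
force: [0.3, -0.9, 1.0]
t: 10.12
tool_pos: [0.5213, -0.0207, 0.0592]
force: [0.6, -1.0, -0.5]
t: 10.37
tool_pos: [0.5204, -0.0205, 0.0596]
force: [0.1, -0.1, -0.0]
```

```bash
for i in 1 2 3 4 5; do python3 -m inch '[-0.5,0.15,0.1,0,0,-1,0.3,0.2,0,0,-1,0.3,0.2,0,0]'|sed -n '1,2p;4p'; done
```

```text
t: 10.62
tool_pos: [0.5196, -0.0203, 0.0598]
force: [0.8, -0.3, -0.5]
t: 10.87
tool_pos: [0.5187, -0.02, 0.06]
force: [1.6, 0.9, -1.9]
t: 11.12
tool_pos: [0.5176, -0.0197, 0.0602]
force: [3.3, -0.2, -2.6]
t: 11.37
tool_pos: [0.5167, -0.0195, 0.0604]
force: [4.9, -1.6, -3.2]
t: 11.62
tool_pos: [0.515, -0.0189, 0.0605]
force: [0.5, -0.4, 0.0]
```

Clicks 2 and 3 snapped where the geometry predicted, at x ≈ 0.523 and 0.516. The fourth should engage near 0.512 and snap near 0.508.

```bash
for i in 1 2 3 4 5; do python3 -m inch '[-0.5,0.15,0,0,0,-1,0.3,0,0,0,-1,0.3,0,0,0]'|sed -n '1,2p;4p'; done
```

```text
t: 11.87
tool_pos: [0.5142, -0.0186, 0.0605]
force: [-0.1, -0.2, 0.9]
t: 12.12
tool_pos: [0.5133, -0.0183, 0.0605]
force: [-0.3, -0.4, 0.5]
t: 12.37
tool_pos: [0.5125, -0.0181, 0.0605]
force: [1.7, 0.2, -0.2]
t: 12.62
tool_pos: [0.5118, -0.0179, 0.0606]
force: [3.1, 0.8, -1.3]
t: 12.87
tool_pos: [0.5109, -0.0176, 0.0607]
force: [3.6, 0.6, -2.4]
```

```bash
for i in 1 2 ; do python3 -m inch '[-0.5,0.15,0,0,0,-1,0.3,0,0,0,-1,0.3,0,0,0]'|sed -n '1,2p;4p'; done
```

```text
t: 13.12
tool_pos: [0.5099, -0.0176, 0.0607]
force: [5.3, -2.4, -3.5]
t: 13.37
tool_pos: [0.509, -0.0175, 0.0608]
force: [4.8, -2.9, -2.4]
```

```bash
python3 -m inch '[-0.5,0.15,0,0,0,-1,0.3,0,0,0,-1,0.3,0,0,0]'|sed -n '1,2p;4p'
```

```text
t: 13.62
tool_pos: [0.5081, -0.0171, 0.0609]
force: [5.1, -2.3, -2.1]
```

```bash
python3 -m inch '[-0.5,0.15,0,0,0,-1,0.3,0,0,0,-1,0.3,0,0,0]'|sed -n '1,2p;4p'
```

```text
t: 13.87
tool_pos: [0.5072, -0.0169, 0.061]
force: [4.8, -3.3, -0.9]
```

Run:
```python
from plant import read_camera
import cv2,numpy as np
a=cv2.imread("pics/scene0.png")[180:245,195:265];b=read_camera("scene")["image"];cv2.imwrite("pics/s2.png",b);b=b[180:245,195:265]
cv2.imwrite("pics/c2.png",np.hstack([cv2.resize(i,(400,371),interpolation=cv2.INTER_CUBIC) for i in(a,b)]))
```

```text
(no output)
```

View pics/c2.png

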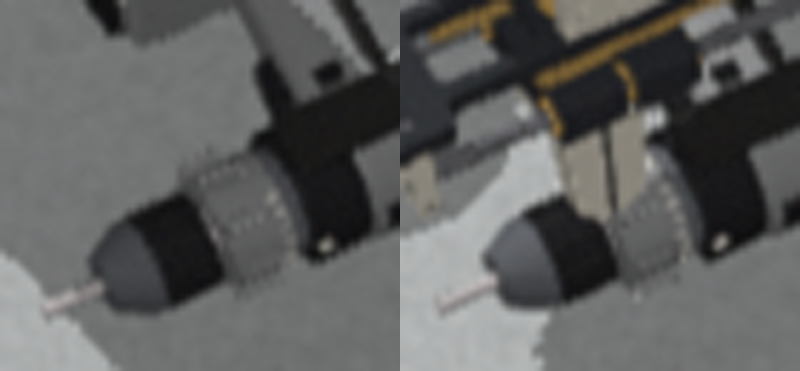

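The bit and chuck shifted about 1 px (roughly 2 mm), so the drill slid a little under the push. That explains the late snap. I'll continue in small steps.

```bash
for i in 1 2; do python3 -m inch '[-0.5,0.15,0,0,0,-1,0.3,0,0,0,-1,0.3,0,0,0,-1,0.3,0,0,0]'|sed -n '1,2p;4p'; done
```

```text
t: 14.25
tool_pos: [0.5057, -0.0162, 0.061]
force: [1.6, -1.9, 3.0]
t: 14.58
tool_pos: [0.5046, -0.0158, 0.0609]
force: [1.8, -2.7, 4.4]
```

The force pattern changed: x dropped and z turned upward. I'll lift clear and look.

```bash
python3 -m inch '[1,-0.3,3,0,0,1,-0.3,10,0,0,1,-0.3,30,0,0,1,-0.3,60,0,0,60,-18,90,0,0,100,-30,120,0,0,140,-60,120,0,0,140,-100,120,0,0,140,-140,120,0,0,140,-180,120,0,0]'|sed -n '1,2p;4p';python3 -m inch '[0,-150,0,0,0,0,-150,0,0,0,0,-150,0,0,0,0,-150,0,0,0,0,-150,0,0,0,0,-150,0,0,0,0,-150,0,0,0]'|sed -n '1,2p;4p'
python3 - <<'E'
from plant import read_camera
import cv2,numpy as np
a=cv2.imread("pics/scene0.png")[180:245,195:265];b=read_camera("scene")["image"];cv2.imwrite("pics/s3.png",b);b=b[180:245,195:265]
t0=cv2.imread("pics/top0.png")[205:265,270:335];t=read_camera("top")["image"];cv2.imwrite("pics/t3.png",t);t=t[205:265,270:335]
r=lambda l:np.hstack([cv2.resize(i,(400,300),interpolation=cv2.INTER_CUBIC) for i in l])
cv2.imwrite("pics/c3.png",np.vstack([r((a,b)),r((t0,t))]))
E
```

```text
t: 15.42
tool_pos: [0.6441, -0.1751, 0.1805]
force: [0.4, -0.2, -0.8]
t: 16.0
tool_pos: [0.6426, -0.3236, 0.1795]
force: [1.0, -0.1, -1.3]
```

View pics/c3.png

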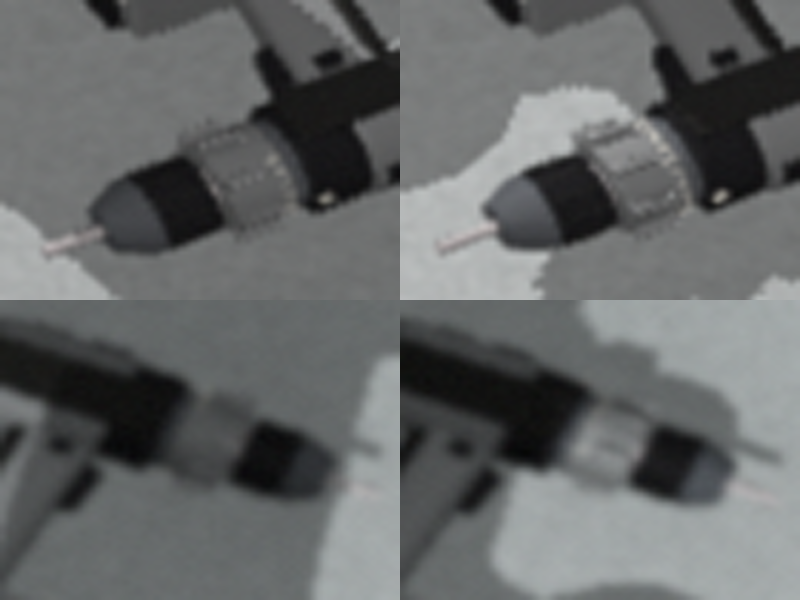

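The collar is visible in both views, and the drill is displaced only about 1 px. I'll check the lug phase by marking the crest positions expected after 3, 4 and 5 clicks on enlarged crops.

Run:
```python
from h import *
import cv2
C=np.array([.511,-.005,.034]);x=np.array([.951,-.309,0]);y=np.array([.309,.951,0]);z=np.array([0,0,1])
a0=cv2.imread("pics/scene0.png");a3=cv2.imread("pics/s3.png")
tp=a0[210:236,203:228]  # chuck+bit
_,_,_,m=cv2.minMaxLoc(cv2.matchTemplate(a3,tp,cv2.TM_CCOEFF_NORMED));print("chuck shift",np.array(m)-[203,210])
tp=a0[143:185,205:255];_,_,_,m=cv2.minMaxLoc(cv2.matchTemplate(a3,tp,cv2.TM_CCOEFF_NORMED));print("battery shift",np.array(m)-[205,143])
X,Y,W,H=222,192,44,50;k=9
outs=[]
for im,off,clicks in((a0,(2,-.8),(0,)),(a3,(1,-1.5),(4,))):
    c=im[Y:Y+H,X:X+W];c=cv2.normalize(c,None,0,255,cv2.NORM_MINMAX)
    c=cv2.convertScaleAbs(cv2.resize(c,None,fx=k,fy=k,interpolation=cv2.INTER_CUBIC),alpha=1.3)
    for q in clicks:
        for j in range(-1,4):
            th=np.radians(37.5-15*q+45*j)
            if abs(np.degrees(th))>100: continue
            for yy in(-.0135,.0055):
                P=C+y*yy+.0305*(np.sin(th)*x+np.cos(th)*z)
                u=(proj("scene",P)+off-[X,Y]+.5)*k
                cv2.circle(c,tuple(int(v) for v in u),3,(0,0,255),-1)
    outs.append(c)
cv2.imwrite("pics/lug.png",np.hstack(outs))
```

```text
chuck shift [ 0 -1]
battery shift [ 0 -1]
```

View pics/lug.png

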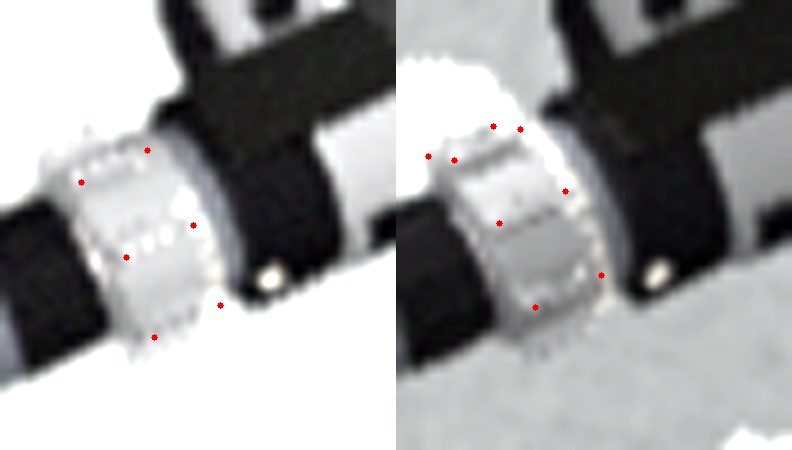

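The marks favour four clicks, but the lighting changed between the pictures. I'll put the arm back at its start pose so the same shadow falls on the collar, then compare brightness along the lug circle numerically.

```bash
python3 -m inch '[0,-20,38,0,0,-472,-251,38,34.5,100,-472,-251,38,34.5,100,-472,-251,38,34.5,100,-472,-251,38,34.5,100,-472,-251,38,34.5,100,-472,-251,38,34.5,100,-472,-251,38,34.5,100,-472,-251,38,34.5,100,-472,-251,38,34.5,100]'|sed -n '1,2p'; python3 -m inch '[-160,-60,0,0,100,-160,-60,0,0,100,-160,-60,0,0,100,-160,-60,0,0,100,-160,-60,0,0,100,-160,-60,0,0,100]'|sed -n '1,2p'
```

```text
t: 17.03
tool_pos: [0.3055, -0.5088, 0.2183]
t: 17.53
tool_pos: [0.1448, -0.5694, 0.218]
```

```bash
python3 -m inch '[26,-5,0,0,100,26,-5,0,0,100,26,-5,0,0,100,26,-5,0,0,100]'|sed -n '1,2p'
python3 - <<'E'
from h import *
import cv2
C=np.array([.511,-.005,.034]);x=np.array([.951,-.309,0]);y=np.array([.309,.951,0]);z=np.array([0,0,1])
a0=cv2.imread("pics/scene0.png");t0=cv2.imread("pics/top0.png");A=[read_camera("scene")["image"] for _ in range(4)];a4=np.mean(A,0).astype(np.uint8);t4=read_camera("top")["image"]
cv2.imwrite("pics/s4.png",a4)
ths=np.arange(-45,91,1.)
def prof(n,im,off):
    g=cv2.cvtColor(im,cv2.COLOR_BGR2GRAY).astype(np.float32);v=[]
    for yy in np.linspace(-.011,.003,8):
        uv=np.array([proj(n,C+y*yy+.0305*(np.sin(t)*x+np.cos(t)*z))+off for t in np.radians(ths)],np.float32)
        v.append(cv2.remap(g,uv[:,:1].copy(),uv[:,1:].copy(),cv2.INTER_CUBIC)[:,0])
    return np.mean(v,0)
for n,i0,i1,o0,o1 in(("scene",a0,a4,(2,-.8),(1.3,-1.6)),("top",t0,t4,(0,0),(0,0))):
    print(n);print("start",prof(n,i0,o0)[::5].round().astype(int));print("now  ",prof(n,i1,o1)[::5].round().astype(int))
r=lambda i:cv2.resize(cv2.convertScaleAbs(i[192:242,222:266],alpha=1.8),(400,454),interpolation=cv2.INTER_CUBIC)
cv2.imwrite("pics/lug2.png",np.hstack([r(a0),r(a4)]))
E
```

```text
t: 17.87
tool_pos: [0.1742, -0.5733, 0.2178]
scene
start [103 102 100  94  86  80  87  93  89  88  90  95  96  97  95  97 101  96
  95  93  89  87  87  91  91  89  96 102]
now   [ 98  97  93  90  88  87  88  87  87  88  91  93  92  97  90  92  99  97
  95  92  86  86  91  83  78  89 102 104]
top
start [68 68 68 69 72 75 77 81 83 81 79 76 73 70 67 68 71 74 79 83 87 90 92 93
 94 94 93 92]
now   [64 65 68 73 76 76 79 81 80 77 72 68 70 71 70 70 73 77 81 85 89 92 94 95
 96 96 96 95]
```

View pics/lug2.png

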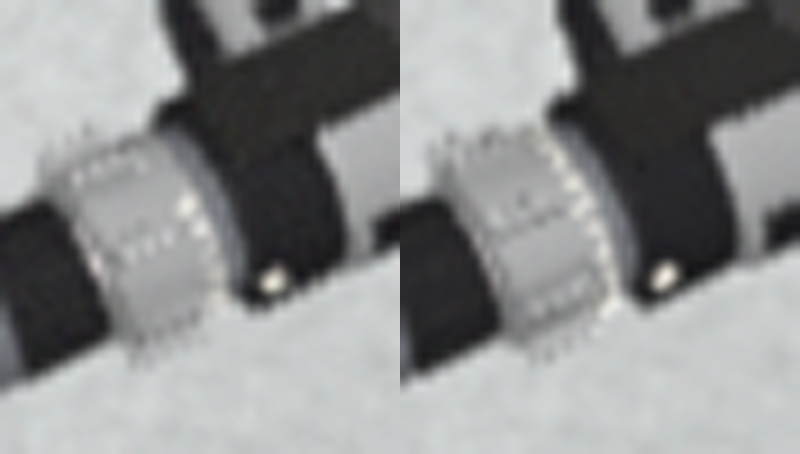

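Under the same shadow, the lugs now lie at about 23° and 70° from the top (crop rows 210 and 295). Before, they lay at −7.5°, 37.5° and 82.5°. Together with the four force snaps and about 28 mm of finger travel, that is +60°, or four clicks. The drill moved about 1 px (2–3 mm), so I'm handing in.

```bash
python3 -c "
from plant import job
print(job.close_job())"
```

```text
the job is handed in; nothing more can be done
None
```

I rolled the collar up four clicks (lugs measured about 60° on, four snaps in the force readings); the drill slid about 2–3 mm, and I handed the job in with the arm clear, though no verdict came back.

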